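Kit the parts of one extinguisher valve

TASK

Put the parts for one valve rebuild in the steel caddy, each in its own pocket: the brass valve body standing upright in the square pocket, the bent red squeeze lever lying flat lengthwise in the long pocket, the white siphon tube end lying lengthwise in the short oblong pocket, and the small green gauge lens lying flat, domed side up, in the round pocket. Set each one down on the pocket floor, inside its rim. Leave the straight red carrying handle and the large green lens where they lie; they belong to another extinguisher.

Things in the scene. Friction and masses are not known exactly. Their poses are not given: they have to be found in the camera images.
- valve_mid (a point): Brass valve body standing upright, 60 mm tall, 0.22 kg. Round foot 42 mm across, 12 mm high; on it a block 30 (x) x 28 (y) mm up to 45 mm; then a stem 22 mm across up to 60 mm. An outlet 18 mm across sticks out in +x to 32 mm from the axis, 28 mm up, so grip the flat y faces. Point: on the axis, 30 mm above its underside; z up.
- lever_mid (a point): Red steel squeeze lever lying flat, 16 mm high, about 0.09 kg: a straight blade 70 mm long, 18 mm wide, with a short toe bent 30 degrees to the side. Point: on the centre line of the blade, half-way up (8 mm), near the centre of mass; x along the blade towards the toe. The blade runs from x = -42 to +28 mm and the toe ends at about x = +49, y = +19 mm. Gripped across the blade, along y.
- tube_mid (a point): White nylon siphon tube end lying on its side, 62 mm long, 24 mm high, about 0.03 kg: a round tube 20 mm across along x with a square collar 24 x 24 mm near each end (from x = -31 to -19 and from +23 to +29 mm), free to grip across y between them. Point: on the tube's axis, mid-length, 12 mm above its underside; x along the tube.
- lens_mid (a point): Small green glass gauge lens, a slightly domed disc 36 mm across and 14 mm thick, lying flat, dome up, about 0.03 kg. Point: its centre, 7 mm above its underside; z up.
- handle_mid (a point): Look-alike, to be left: straight red steel carrying handle without a bent toe, 116 x 18 x 16 mm, lying flat. Point: its centre, 8 mm above its underside; x along its length.
- big_lens_mid (a point): Look-alike, to be left: large green glass lens, a disc 52 mm across and 16 mm thick, lying flat. Point: its centre, 8 mm above its underside.
- nest_square: Fixed grey insert 120 x 76 x 8 mm, one of four set two by two, in any order, in a low steel caddy (256 x 170 mm, walls 14 mm high). Its pocket is square, 62 x 62 mm, for the valve body. Pocket centred, 5 mm deep, its black floor 3 mm above the insert's underside. Origin: centre of the underside, 5 mm above the bench; x along the 120 mm side, z up.
- nest_long: Fixed grey insert 120 x 76 x 8 mm, one of four set two by two, in any order, in a low steel caddy (256 x 170 mm, walls 14 mm high). Its pocket is a long oblong, 110 mm (x) x 56 mm (y), for the squeeze lever, toe at either end. Pocket centred, 5 mm deep, its black floor 3 mm above the insert's underside. Origin: centre of the underside, 5 mm above the bench; x along the 120 mm side, z up.
- nest_short: Fixed grey insert 120 x 76 x 8 mm, one of four set two by two, in any order, in a low steel caddy (256 x 170 mm, walls 14 mm high). Its pocket is a short oblong, 84 mm (x) x 44 mm (y), for the siphon tube end, either way round. Pocket centred, 5 mm deep, its black floor 3 mm above the insert's underside. Origin: centre of the underside, 5 mm above the bench; x along the 120 mm side, z up.
- nest_round: Fixed grey insert 120 x 76 x 8 mm, one of four set two by two, in any order, in a low steel caddy (256 x 170 mm, walls 14 mm high). Its pocket is round, 56 mm across, for the small lens. Pocket centred, 5 mm deep, its black floor 3 mm above the insert's underside. Origin: centre of the underside, 5 mm above the bench; x along the 120 mm side, z up.

How it is judged:
By the outcome, as a careful person would: the job done as asked, in the order asked, and still so for the second after the job is handed in, with the robot touching nothing.
It also fails if it takes over 99 s, if anything falls off the work surface, if the arm or the gripper's body presses on something with over 40 N, if the wrist force passes 120 N, or if a joint passes its speed limit or range.

ROBOT

A 6-joint arm with a two-finger parallel gripper is mounted at the origin on the work surface. World frame = base frame: x ahead of the robot, y to its left, z up, the work surface at z = 0. Lengths are in m, angles in rad, forces in N, time in s.
With the tool pointing down it reaches from about 0.35 to 0.975 m from the base axis. Payload 7.1 kg.
Tool frame: the origin (TCP) lies between the finger pads; the fingertips stand 17 mm ahead of it and the grasp point (between the pads) lies 2 mm behind it (tip_extent is the distance from the TCP to the fingertips, in m); z points along the fingers, y is the direction in which the jaws open and shut (so a half turn about z gives the same grasp; the last joint's range is limited). The gripper opens to 88 mm and grips with 3 to 60 N. Pads are 20 mm wide; open, the fingers measure 115 mm over their backs; the gripper's body (75 mm by 178 mm) begins 61 mm behind the grasp point.
Start: joints at [-1.173, 0.423, 1.63, -0, 1.089, -0.019], TCP at [0.253, -0.571, 0.24] pointing down, gripper open.
Joint ranges: [-3, 3], [-0.9, 2.11], [0.09, 2.58], [-1.31, 4.45], [0.11, 2.69], [-2.54, 2.54]. Speed limits (rad/s): [2.39, 2.39, 3.01, 3.14, 3.14, 3.14].

INTERFACE

Orientations are given as a unit quaternion [x, y, z, w].
In Python, from plant import * gives the robot as it stands. Calls block until the motion is done:
- move_to(position, orientation): joint-space move of the TCP to a pose.
- servo_line(position, rotation=None, vel=0.15): straight line of the TCP; rotation=None keeps the orientation; vel is the mean speed in m/s.
- move_joints(angles): joint-space move.
- release() and grab(grip_force=None): open the fingers fully, or close them until they stop; grip_force is the grip in N (None keeps the last).
- dwell(seconds).
- ik(position, orientation): joint angles nearest the present ones, or None.
- observe(): the state.
- get_image(name): name is "side" or "top" or "wrist"; returns a dict with "img" (384x512x3 uint8, blue, green, red), "intrinsics" (3x3 intrinsics, pixels), "R" (3x3) and "t" (3): a world point X has camera coordinates R X + t; the wrist camera has in their place "hand_eye" (4x4, takes a point from camera to tool coordinates, whose origin is the TCP and whose axes are the flange's). Camera axes: x right, y down, z forward; pixel columns grow to the right and rows downward; lengths in m; the calibration is good to about 2 mm. A picture is of the moment at which its call begins: read the wrist's pose just before it. There is no depth.
A pose or a line that the arm cannot do raises PlanningError and nothing moves.
- sign_off(): hands the job in, once; it reports no verdict.
Trained networks look in a picture, given as the dict that the camera call returned (one of the last four; its "shot" number tells which), for a name from the list of things; names that differ only in an ending like _2 or _b are one class to them, and where a whole thing is asked for, a point or a joint stands for the part that bears it (a point fixed in the world has none). Each returns a list of dicts, best first, with "score" (0 to 1); they miss things now and then, are a little off and sometimes report something else, mostly with a low value. They report only what shows in the picture. A call takes as long as a camera call.
- find_in(picture, name): "centre" ([column, row] as shares, 0 to 1, of the picture: columns of its width, rows of its height, amid what is visible of it).
The state is a dict: "clock": time; "joint_positions": joint angles; "dq": joint speeds; "effort": joint torques, N m; "tool_pos": TCP position; "ee_rot": TCP orientation; "contact_force": force on the tool from outside, world axes, zero at the start; "moment": the same for the moment, N m; "grip_width": finger opening in m.
Only numpy, scipy, OpenCV 4.12 (cv2) and the standard library are available. Lean on these libraries where they do the work, as an engineer would, in place of code of your own. Each camera call takes 0.05 s, during which the arm holds its last target.

## Working session

There is one attempt and no reset: what is moved stays moved. The work goes in short steps, each a Python script; the robot and the scene stay as the last script left them, time stands still between calls to the robot, and variables do not carry over. Pictures are saved under pics/ and viewed, and the job is handed in when it is done.

```bash
ls; mkdir -p pics
python3 - <<'E'
from plant import *
import cv2
s=observe();print(s)
names="valve_mid lever_mid tube_mid lens_mid handle_mid big_lens_mid nest_square nest_long nest_short nest_round".split()
for c in ["top","side"]:
    p=get_image(c);cv2.imwrite(f"pics/{c}0.png",p["img"]);print(c,p["intrinsics"],p["R"],p["t"])
    for n in names:
        print(n,[( round(d["centre"][0]*512,1),round(d["centre"][1]*384,1),round(d["score"],2)) for d in find_in(p,n)][:4])
E
```

```text
pics
{'clock': 0.0, 'joint_positions': array([-1.17301621e+00,  4.23807368e-01,  1.63070191e+00, -2.63337241e-05,
        1.08856690e+00, -1.90047228e-02]), 'dq': array([-6.37392146e-05, -1.56110326e-03,  2.86280884e-04, -6.79857945e-04,
        1.73492197e-03,  8.88358954e-04]), 'effort': array([-1.66329417e-03, -5.44618070e+01, -2.73666072e+01,  6.42539305e-02,
        2.27439415e-02, -1.36719823e-04]), 'tool_pos': array([ 0.25282398, -0.57100331,  0.23891789]), 'ee_rot': array([ 9.78363233e-01,  2.06893293e-01, -1.51095128e-04, -7.26306377e-04]), 'contact_force': array([ 0.36049419, -0.29538343,  0.01439123]), 'moment': array([ 0.00923695, -0.01443452,  0.0028129 ]), 'grip_width': 0.08799321263778907}
top [[425.43863392   0.         253.94530703]
 [  0.         425.43863392 197.05732725]
 [  0.           0.           1.        ]] [[-8.06714315e-04 -9.99988033e-01  4.82519559e-03]
 [-9.91101439e-01  1.57262313e-04 -1.33108653e-01]
 [ 1.33106302e-01 -4.88963895e-03 -9.91089705e-01]] [-0.00746093  0.52841281  1.06585546]
valve_mid [(367.0, 164.1, 0.48)]
lever_mid [(264.8, 224.9, 0.73
[... 220 characters left out ...]
171.5, 244.4, 0.58)]
nest_round [(143.3, 238.3, 0.62)]
side [[353.68697098   0.         252.27047627]
 [  0.         353.68697098 193.18250213]
 [  0.           0.           1.        ]] [[ 0.9540274  -0.29958689 -0.00891179]
 [-0.20791338 -0.64009355 -0.73962982]
 [ 0.21587902  0.70748    -0.67295491]] [-0.49518457  0.16350436  0.68560668]
valve_mid [(363.5, 322.6, 0.89)]
lever_mid [(230.2, 233.6, 0.78)]
tube_mid [(295.6, 214.9, 0.74)]
lens_mid [(281.5, 372.7, 0.66), (296.8, 214.5, 0.58)]
handle_mid [(317.4, 270.9, 0.63)]
big_lens_mid []
nest_square [(236.8, 147.6, 0.73), (313.4, 268.8, 0.3)]
nest_long [(235.7, 166.5, 0.8)]
nest_short [(188.7, 171.3, 0.87)]
nest_round [(190.0, 151.5, 0.62)]
```

Run:
```python
import cv2
for c in ["top","side"]:
    i=cv2.imread(f"pics/{c}0.png");
    if c=="top": i=cv2.resize(i[120:300,90:430],None,fx=2.35,fy=2.35,interpolation=cv2.INTER_CUBIC)
    else: i=cv2.resize(i,(800,600),interpolation=cv2.INTER_CUBIC)
    cv2.imwrite(f"pics/{c}0b.png",i)
```

```text
(no output)
```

View pics/top0b.png

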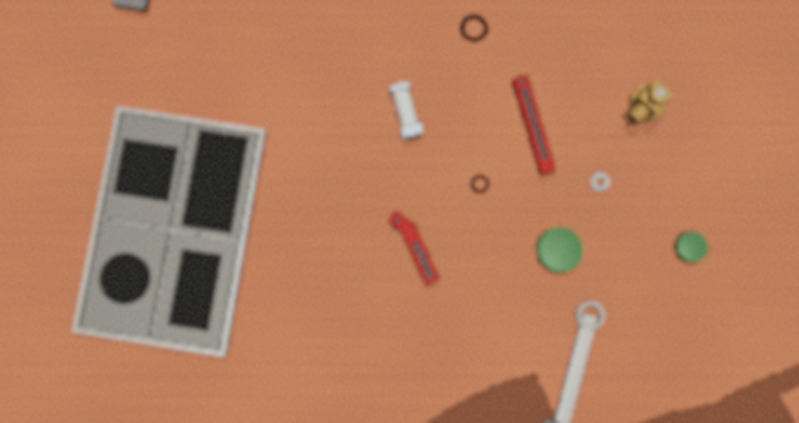

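View pics/side0b.png

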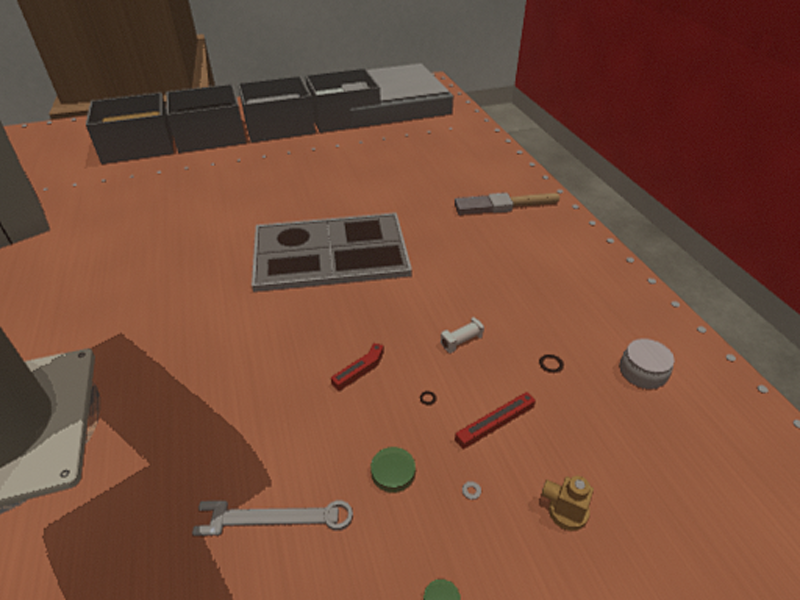

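The top view crop shows the caddy at left, with square pocket (147,170), long (216,180), round (125,278) and short (195,290). The tube is at (406,110), bent lever (415,248), handle (534,125), valve (648,103), large lens (560,250) and small lens (691,247). The side view agrees. Next I'll back-project these.

```bash
cat > h.py <<'E'
import numpy as np, cv2
from scipy.spatial.transform import Rotation as Ro
def campose_fixed(p): 
    R=np.array(p["R"]);t=np.array(p["t"]); return R.T, -R.T@t
def campose_wrist(p,s):
    H=np.array(p["hand_eye"]); T=np.eye(4);T[:3,:3]=Ro.from_quat(s["ee_rot"]).as_matrix();T[:3,3]=s["tool_pos"]
    M=T@H; return M[:3,:3],M[:3,3]
def ray(p,C,uv,z):
    K=np.array(p["intrinsics"]);R,o=C
    d=R@(np.linalg.inv(K)@np.array([uv[0],uv[1],1.])); return o+d*(z-o[2])/d[2]
def proj(p,C,X):
    K=np.array(p["intrinsics"]);R,o=C; c=K@(R.T@(np.asarray(X)-o)); return c[:2]/c[2]
def quat(yaw):  # tool down, tool y axis along yaw direction (world)
    y=np.array([np.cos(yaw),np.sin(yaw),0]);z=np.array([0,0,-1.]);x=np.cross(y,z)
    return Ro.from_matrix(np.c_[x,y,z]).as_quat()
E
python3 - <<'E'
from plant import *
from h import *
p=get_image("top");img=p["img"];C=campose_fixed(p)
hsv=cv2.cvtColor(img,cv2.COLOR_BGR2HSV)
def comps(name,m,z,amin=20):
    n,l,st,ce=cv2.connectedComponentsWithStats(m.astype(np.uint8))
    for i in range(1,n):
        if st[i,4]<amin: continue
        ys,xs=np.where(l==i)
        if xs.mean()<90 or xs.mean()>430 or ys.mean()<120 or ys.mean()>250: continue
        P=np.array([ray(p,C,(x,y),z)[:2] for x,y in zip(xs,ys)]);c=P.mean(0)
        w,v=np.linalg.eigh(np.cov(P.T)); r=cv2.minAreaRect((P*1000).astype(np.float32))
        print(name,st[i,4],ce[i].round(1),c.round(4),"ang",round(np.degrees(np.arctan2(v[1,1],v[0,1])),1),"rect",np.round(r[0],1),np.round(r[1],1),round(r[2],1))
H,S,V=[hsv[...,i].astype(int) for i in range(3)]
for q in [(264,226),(262,167),(326,226),(366,163),(150,192),(300,210)]: print(q,hsv[q[1],q[0]])
comps("green",(H>40)&(H<90)&(S>60),0.012)
comps("red",((H<4)|(H>172))&(S>150),0.016)
comps("white",(S<70)&(V>140),0.016)
comps("black",(V<75),0.008)
comps("brass",(H>12)&(H<30)&(S>110),0.03)
E
```

```text
(264, 226) [  6 164 168]
(262, 167) [ 53   5 205]
(326, 226) [ 57  72 156]
(366, 163) [ 18 139 143]
(150, 192) [45 24 43]
(300, 210) [ 10 132 193]
green 257 [327.6 225.8] [ 0.4554 -0.201 ] ang 91.9 rect [ 456.2 -200.7] [44.6 44.8] 88.8
green 120 [383.9 224.6] [ 0.4585 -0.3488] ang 84.9 rect [ 458.8 -349.1] [31.8 28.9] 90.0
red 109 [316.  173.8] [ 0.5934 -0.1727] ang -164.5 rect [ 596.6 -174.1] [111.4  15.2] 15.0
red 108 [265.1 222.4] [ 0.4642 -0.037 ] ang -152.7 rect [458.3 -40.6] [84.1 18.2] 29.6
white 198 [262.4 166.4] [ 0.6132 -0.0303] ang -165.4 rect [614.3 -31. ] [64.  25.7] 12.9
white 3367 [159.9 223.3] [0.4627 0.2377] ang 172.9 rect [478.  232.7] [172.7 257.8] 81.0
white 49 [345.  196.7] [ 0.5319 -0.2478] ang 88.6 rect [ 531.8 -247.3] [20.3 19. ] 44.0
white 21 [323.7 229.4] [ 0.4457 -0.1897] ang -145.1 rect [ 445.6 -189.3] [12.9 13. ] 90.0
black 788 [181.  196.7] [0.5331 0.1856] ang 170.7 rect [533.3 185.5] [ 52.5 106.5] 80.6
black 484 [151.5 191.9] [0.5459 0.2639] ang -138.1 rect [546.  263.7] [58.6 58.8] 80.7
black 480 [172.4 243. ] [0.4111 0.2052] ang 170.5 rect [411.2 205.1] [40.6 80.5] 80.1
black 317 [142.6 238. ] [0.424  0.2834] ang 61.8 rect [424.8 283.2] [50.7 50.8] 46.0
brass 237 [365.7 163.1] [ 0.6193 -0.302 ] ang 133.0 rect [ 620.3 -302.3] [42.6 53.7] 43.5
```

Run:
```python
from plant import *
from h import *
print(ik([0.57,-0.30,0.26],quat(np.radians(45))),ik([0.57,-0.30,0.26],quat(np.radians(225))))
q=min([a for a in (ik([0.6,-0.30,0.26],quat(np.radians(b))) for b in (45,225)) if a is not None],key=lambda a:abs(a[5]))
move_joints(q)
s=observe();p=get_image("wrist");cv2.imwrite("pics/w1.png",p["img"]);print(s["clock"],s["tool_pos"],p["hand_eye"].round(3),p["intrinsics"][0])
C=campose_wrist(p,s)
for n in["valve_mid","lens_mid","handle_mid"]:
  for d in find_in(p,n)[:2]:
    u=np.array(d["centre"])*[512,384];print(n,u,d["score"],ray(p,C,u,.02))
```

```text
[-5.02953589e-01  4.30251447e-01  1.56797657e+00 -4.44089210e-16
  1.14336464e+00 -1.28835175e+00] [-5.02953589e-01  4.30251447e-01  1.56797657e+00 -4.44089210e-16
  1.14336464e+00  1.85324090e+00]
2.7667 [ 0.59951451 -0.30068897  0.25991632] [[-0.001 -0.97  -0.243  0.067]
 [ 1.    -0.    -0.     0.001]
 [ 0.    -0.243  0.97  -0.144]
 [ 0.     0.     0.     1.   ]] [276.74748681   0.         254.67991169]
valve_mid [263.8848 178.7904] 0.85 [ 0.61793637 -0.29938791  0.02      ]
lens_mid [157.3888 121.6128] 0.57 [ 0.4602693  -0.34543151  0.02      ]
handle_mid [317.184   99.3024] 0.86 [ 0.59158952 -0.17424227  0.02      ]
handle_mid [158.208  122.1888] 0.19 [ 0.46153879 -0.34523141  0.02      ]
```

View pics/w1.png

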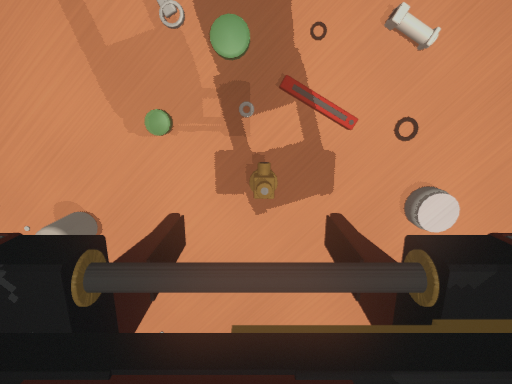

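The wrist view shows the valve at about (264,183), outlet pointing up in the image, and the small lens at (158,122). I'll zoom in on both.

Run:
```python
import cv2
i=cv2.imread("pics/w1.png");c=cv2.resize(i[150:215,225:305],None,fx=9,fy=9,interpolation=cv2.INTER_CUBIC)
cv2.imwrite("pics/w1z.png",cv2.convertScaleAbs(c,alpha=1.6))
```

```text
(no output)
```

View pics/w1z.png

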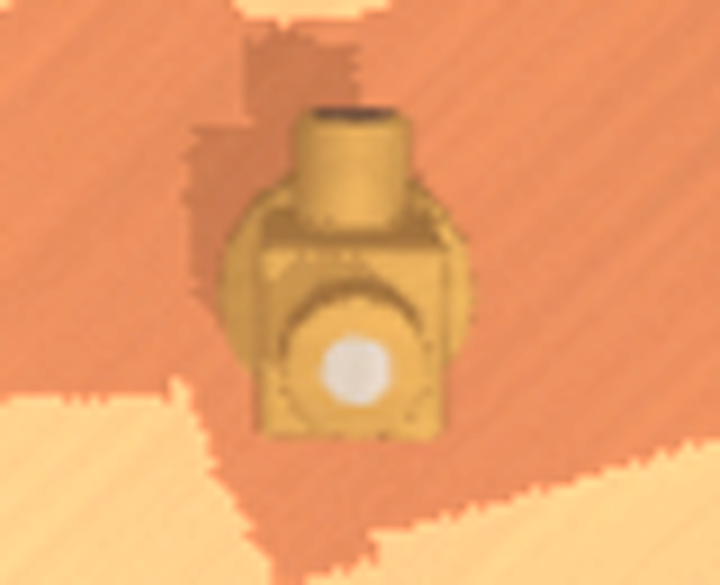

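Run:
```python
from plant import *
from h import *
s=observe();p=get_image("wrist");C=campose_wrist(p,s)
f=lambda x,y,z:ray(p,C,(225+x/9-.5,150+y/9-.5),z)
st=f(356,368,.06);ot=f(354,108,.037);print(st,ot,np.linalg.norm((ot-st)[:2]),np.degrees(np.arctan2(*(ot-st)[1::-1])))
b=[f(258,250,.045),f(447,250,.045),f(258,437,.045),f(445,437,.045)];print(np.mean(b,0),np.linalg.norm(b[0]-b[1]),np.linalg.norm(b[0]-b[2]),[np.degrees(np.arctan2(*(v)[1::-1])) for v in (b[0]-b[2],b[1]-b[3])])
fo=[f(220,280,.012),f(473,280,.012)];print(np.mean(fo,0),np.linalg.norm(fo[0]-fo[1]))
R=Ro.from_quat(s["ee_rot"]).as_matrix();print(R.round(3))
for a in (40,44,48):
  print(a,[a_ is not None and a_.round(2).tolist() for a_ in (ik([.621,-.30,.036],quat(np.radians(a))),)])
# placements
for deg in (-9.4,80.6,170.6,260.6):
  a_=ik([.546,.264,.05],quat(np.radians(deg)));print(deg,None if a_ is None else a_.round(2))
```

```text
[ 0.62215329 -0.30515669  0.06      ] [ 0.59831071 -0.28095972  0.037     ] 0.033970027353980685 134.57733712197623
[ 0.62217958 -0.30532811  0.045     ] 0.027790657584797644 0.028543185557134965 [np.float64(134.79962186372754), np.float64(135.25419964175066)]
[ 0.62033879 -0.30330579  0.012     ] 0.04073760913139375
[[-0.706  0.708 -0.   ]
 [ 0.708  0.706 -0.   ]
 [ 0.    -0.    -1.   ]]
40 [[-0.47, 0.77, 1.56, -0.0, 0.81, -1.17]]
44 [[-0.47, 0.77, 1.56, -0.0, 0.81, -1.24]]
48 [[-0.47, 0.77, 1.56, -0.0, 0.81, -1.31]]
-9.4 [ 0.43  0.66  1.76 -0.    0.72  0.59]
80.6 [ 0.43  0.66  1.76 -0.    0.72 -0.98]
170.6 None
260.6 [ 0.43  0.66  1.76 -0.    0.72  2.17]
```

Run:
```python
from plant import *
from h import *
q=quat(np.radians(45))
move_to([.622,-.305,.12],q)
servo_line([.622,-.305,.034],vel=.12)
grab(25);s=observe();print(s["clock"],s["grip_width"],s["contact_force"])
servo_line([.622,-.305,.13],vel=.2);s=observe();print(s["grip_width"],s["contact_force"])
q=quat(np.radians(80.6))
move_to([.51,.18,.28],q)
s=observe();p=get_image("wrist");cv2.imwrite("pics/w2.png",p["img"]);C=campose_wrist(p,s)
print(s["clock"],s["tool_pos"],s["grip_width"])
for n in["nest_square","nest_long","nest_short","nest_round"]:
  for d in find_in(p,n)[:2]:
    u=np.array(d["centre"])*[512,384];print(n,u,d["score"],ray(p,C,u,.008))
g=cv2.cvtColor(p["img"],cv2.COLOR_BGR2HSV)
m=((g[...,2]<70)).astype(np.uint8)
n,l,st,ce=cv2.connectedComponentsWithStats(m)
for i in range(1,n):
    if 200<st[i,4]<20000:
        ys,xs=np.where(l==i);P=np.array([ray(p,C,(x,y),.008)[:2] for x,y in zip(xs,ys)])
        r=cv2.minAreaRect((P*1000).astype(np.float32));print(st[i],P.mean(0).round(4),np.round(r[0],1),np.round(r[1],1),round(r[2],1))
```

```text
5.4583 0.027660582728224893 [ 0.50066018 -0.97457808 -0.61519965]
0.02802293455322219 [ 0.28753388  0.31314553 -2.97224213]
7.975 [0.51037683 0.17932218 0.27963808] 0.027657902487300576
nest_square [314.88   176.6016] 0.7 [0.54157071 0.26898064 0.008     ]
nest_square [ 43.1104 240.3072] 0.7 [ 0.57361601 -0.17812813  0.008     ]
nest_long [263.2192 163.392 ] 0.59 [0.50843833 0.19418781 0.008     ]
nest_long [  9.5232 169.8048] 0.4 [ 0.45446442 -0.18826239  0.008     ]
nest_short [258.9184  92.3904] 0.93 [0.40696795 0.20417571 0.008     ]
nest_round [315.5968  89.3184] 0.71 [0.41617029 0.28423058 0.008     ]
[ 246   64   30   61 1379] [0.4162 0.2023] [410.5 206.2] [42.3 81.2] 80.5
[257 157  22  46 641] [0.5279 0.2011] [534.9 196.8] [31.9 71.1] 81.7
[293 160  13  39 402] [0.5413 0.2431] [541.6 244.5] [18.4 59.7] 82.4
[279 216  13  47 236] [0.6513 0.2071] [637.  209.8] [16.7 81.7] 84.2
[ 302  235  123   90 5945] [0.7506 0.3203] [735.4 330.3] [203.8 168.5] 80.1
[ 459  236   53   42 1057] [0.7251 0.5492] [721.2 546.7] [95.1 71.5] 58.9
```

View pics/w2.png

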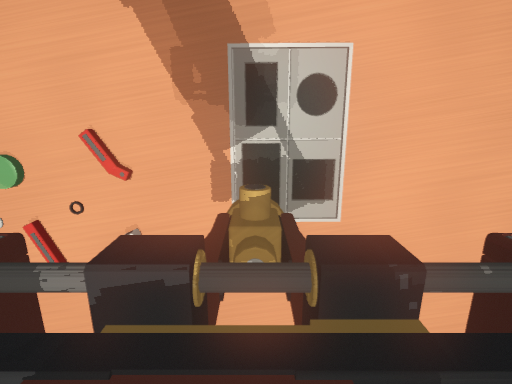

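Run:
```python
from plant import *
from h import *
q=quat(np.radians(80.8))
move_to([.5497,.2626,.10],q)
servo_line([.5497,.2626,.0425],vel=.1)
s=observe();print(s["clock"],s["tool_pos"],s["contact_force"])
release();s=observe();print(s["grip_width"],s["contact_force"])
servo_line([.5497,.2626,.15],vel=.2)
move_to([.455,-.05,.22],quat(np.radians(-63)))
s=observe();p=get_image("wrist");cv2.imwrite("pics/w3.png",p["img"]);C=campose_wrist(p,s)
print(s["clock"],s["tool_pos"])
for n in["lever_mid","tube_mid","valve_mid"]:
  for d in find_in(p,n)[:2]:
    u=np.array(d["centre"])*[512,384];print(n,u,d["score"],ray(p,C,u,.008))
```

```text
9.775 [0.54980345 0.26250229 0.04239513] [-0.74137195 -0.46091451 -1.4834557 ]
0.08785942295983717 [-0.01763023  0.19499669  0.27901556]
13.1917 [ 0.45503035 -0.04977357  0.21956756]
lever_mid [247.7056 169.1904] 0.82 [ 0.45526966 -0.037634    0.008     ]
tube_mid [301.6192  48.8832] 0.79 [ 0.61188398 -0.02983383  0.008     ]
```

View pics/w3.png

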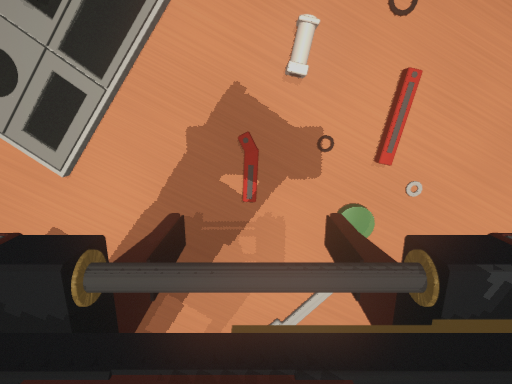

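The lever is at about (249,168), toe up and to the left. The tube is at (302,47). Zooming in on both.

Run:
```python
import cv2,numpy as np
i=cv2.imread("pics/w3.png")
a=cv2.resize(i[125:210,220:280],(420,595),interpolation=cv2.INTER_CUBIC)
b=cv2.resize(i[5:90,275:330],(385,595),interpolation=cv2.INTER_CUBIC)
cv2.imwrite("pics/w3z.png",cv2.convertScaleAbs(np.hstack([a,b]),alpha=1.3))
```

```text
(no output)
```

View pics/w3z.png

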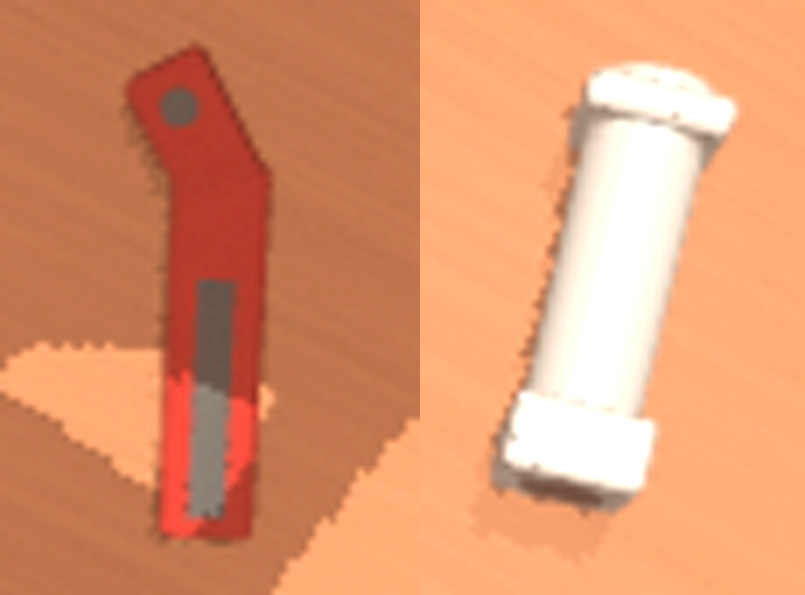

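Run:
```python
from plant import *
from h import *
s=observe();p=get_image("wrist");C=campose_wrist(p,s)
f=lambda x,y,z:ray(p,C,(220+x/7-.5,125+y/7-.5),z)
r=f(204,536,.016);fr=f(219,176,.016);d=(fr-r)[:2];L=np.linalg.norm(d);print("lever",r,fr,L,np.degrees(np.arctan2(d[1],d[0])),"mid",r[:2]+d/L*.042, fr[:2]-d/L*.028)
print("width",np.linalg.norm(f(167,250,.016)-f(265,250,.016)), "side angs",[np.degrees(np.arctan2(*(v)[1::-1])) for v in (f(169,200,.016)-f(160,530,.016),f(269,180,.016)-f(248,538,.016))])
g=lambda x,y,z:ray(p,C,(275+(x-420)/7-.5,5+y/7-.5),z)
b=g(585,405,.016);t=g(648,122,.016);d=(t-b)[:2];print("tube",b,t,np.linalg.norm(d),np.degrees(np.arctan2(d[1],d[0])))
c=[g(588,82,.024),g(738,103,.024),g(527,393,.024),g(655,423,.024)];print("collar tops",c,np.linalg.norm(c[0]-c[1]),np.linalg.norm(c[2]-c[3]))
print("big collar rear", g(505,458,.024),g(640,487,.024))
```

```text
lever [ 0.4195482  -0.05720092  0.016     ] [ 0.4806052  -0.02946488  0.016     ] 0.06706149698178333 24.430630810382798 mid [ 0.45778764 -0.03983009] [ 0.45511224 -0.04104543]
width 0.01768159790897648 side angs [np.float64(24.904277342791488), np.float64(23.814420024741906)]
tube [ 0.59561645 -0.03289755  0.016     ] [ 0.63693808 -0.02139154  0.016     ] 0.04289364570910197 15.559858113323346
collar tops [array([ 0.63471402, -0.01018359,  0.024     ]), array([ 0.64283786, -0.03256429,  0.024     ]), array([ 0.59103635, -0.02330782,  0.024     ]), array([ 0.59654744, -0.04401691,  0.024     ])] 0.023809502193367613 0.02142985297079514
big collar rear [ 0.58082064 -0.02482576  0.024     ] [ 0.58699203 -0.04664395  0.024     ]
```

Run:
```python
from plant import *
from h import *
q=quat(np.radians(-65.6))
move_to([.4568,-.0403,.07],q)
servo_line([.4568,-.0403,.0235],vel=.1)
grab(25);s=observe();print(s["clock"],s["grip_width"],s["contact_force"])
assert .012<s["grip_width"]<.025
servo_line([.4568,-.0403,.12],vel=.2);s=observe();print(s["grip_width"],s["contact_force"])
move_to([.5284,.1782,.12],quat(np.radians(-99.2)))
s=observe();p=get_image("wrist");cv2.imwrite("pics/w4.png",p["img"]);print(s["grip_width"])
servo_line([.5284,.1782,.032],vel=.1)
s=observe();print(s["clock"],s["tool_pos"],s["contact_force"])
release();servo_line([.5284,.1782,.12],vel=.2)
s=observe();p=get_image("wrist");cv2.imwrite("pics/w5.png",p["img"]);print(s["clock"])
p=get_image("top");i=p["img"];cv2.imwrite("pics/top1.png",cv2.resize(i[120:300,90:430],None,fx=2.35,fy=2.35,interpolation=cv2.INTER_CUBIC))
cv2.imwrite("pics/w45.png",cv2.resize(np.vstack([cv2.imread("pics/w4.png")[:250],cv2.imread("pics/w5.png")[:250]]),None,fx=1.15,fy=1.15))
```

```text
15.7833 0.01753823577255057 [ 0.19081069 -0.49513992 -0.22241126]
0.017625353623052023 [-0.43875544  0.38713718 -1.22416871]
0.018036254107444052
18.45 [0.52866098 0.17824115 0.03206109] [ 0.43231057  0.48426574 -1.40738074]
20.2
```

View pics/w45.png

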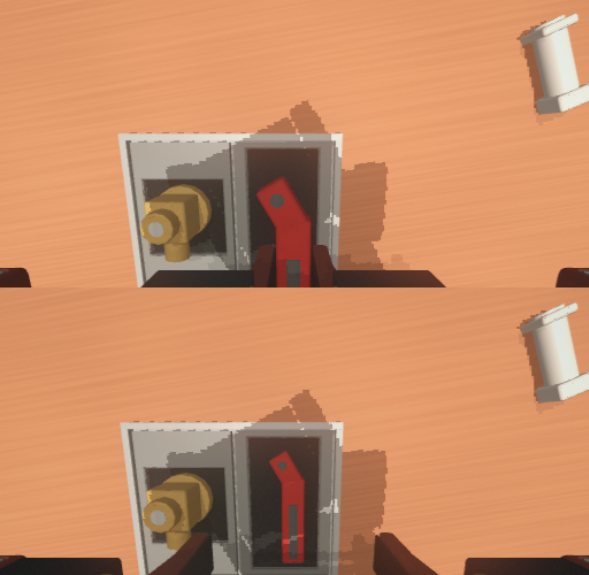

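The lever lies inside the long pocket, with dark floor visible around it, and the valve is upright in the square pocket. Next is the tube.

Run:
```python
from plant import *
from h import *
q=quat(np.radians(-74.6))
move_to([.616,-.0285,.08],q)
servo_line([.616,-.0285,.0235],vel=.1)
grab(15);s=observe();print(s["clock"],s["grip_width"],s["contact_force"])
assert .016<s["grip_width"]<.0225
servo_line([.616,-.0285,.12],vel=.2);s=observe();print(s["grip_width"],s["contact_force"])
move_to([.414,.2048,.12],quat(np.radians(-99.2)))
s=observe();p=get_image("wrist");cv2.imwrite("pics/w6.png",p["img"]);print(s["grip_width"])
servo_line([.414,.2048,.032],vel=.1)
s=observe();print(s["clock"],s["tool_pos"],s["contact_force"])
release();servo_line([.414,.2048,.12],vel=.2)
s=observe();p=get_image("wrist");cv2.imwrite("pics/w7.png",p["img"]);print(s["clock"])
cv2.imwrite("pics/w67.png",cv2.resize(np.vstack([cv2.imread("pics/w6.png")[:250],p["img"][:250]]),None,fx=1.15,fy=1.15))
```

```text
22.975 0.019646825753283814 [ 0.63082336 -0.746726   -0.3346077 ]
0.019302627812909645 [-0.08943978 -0.22377466 -1.41987276]
0.019121702242510672
25.8667 [0.41424116 0.20481763 0.03204182] [ 0.25951933  0.14789521 -0.31485745]
27.5917
```

View pics/w67.png

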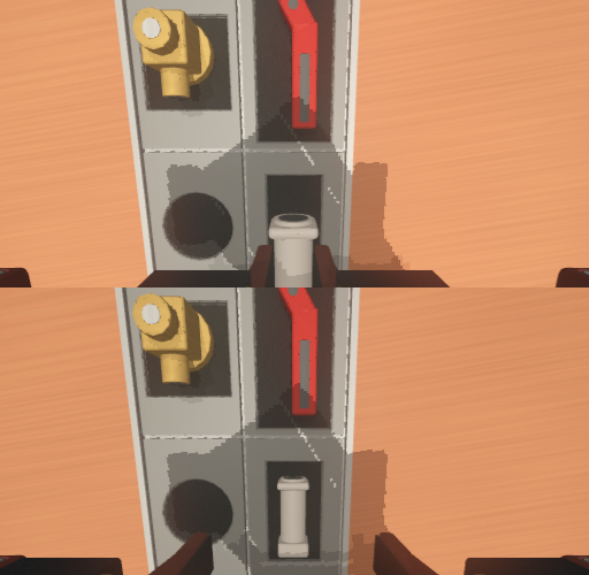

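The tube lies in the short pocket clear of the rim. Next I'll look at the small lens.

Run:
```python
from plant import *
from h import *
q=quat(np.radians(-9.2))
move_to([.46,-.38,.17],q)
s=observe();p=get_image("wrist");cv2.imwrite("pics/w8.png",p["img"]);C=campose_wrist(p,s);print(s["clock"],s["tool_pos"])
for d in find_in(p,"lens_mid")[:2]:
    u=np.array(d["centre"])*[512,384];print(u,d["score"],ray(p,C,u,.007))
g=cv2.cvtColor(p["img"],cv2.COLOR_BGR2HSV)
m=((g[...,0]>40)&(g[...,0]<90)&(g[...,1]>70)).astype(np.uint8)
n,l,st,ce=cv2.connectedComponentsWithStats(m)
for i in range(1,n):
    if st[i,4]>150:
        ys,xs=np.where(l==i);P=np.array([ray(p,C,(x,y),.007)[:2] for x,y in zip(xs,ys)])
        r=cv2.minAreaRect((P*1000).astype(np.float32));print(st[i],P.mean(0).round(4),np.round(r[0],1),np.round(r[1],1))
```

```text
29.95 [ 0.46019087 -0.37938607  0.16968644]
[247.7056 156.9024] 0.98 [ 0.45670116 -0.34941921  0.007     ]
[ 194    0   53   35 1486] [ 0.4536 -0.2064] [ 453.1 -208.7] [30.  50.8]
[233 141  32  32 795] [ 0.4579 -0.3487] [ 457.6 -349.3] [34.4 34.5]
```

View pics/w8.png

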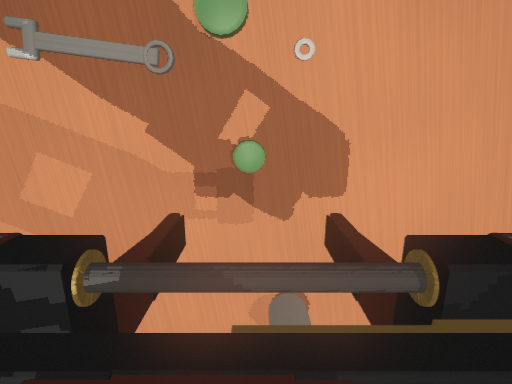

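Run:
```python
from plant import *
from h import *
s=observe();p=get_image("wrist");C=campose_wrist(p,s)
for uv in [(290,297),(270,318),(308,318)]:
  for z in (0,.05,.1): print(uv,z,ray(p,C,uv,z).round(3))
p=get_image("top");cv2.imwrite("pics/top2.png",cv2.resize(p["img"],(800,600),interpolation=cv2.INTER_CUBIC))
```

```text
(290, 297) 0 [ 0.481 -0.538  0.   ]
(290, 297) 0.05 [ 0.479 -0.502  0.05 ]
(290, 297) 0.1 [ 0.477 -0.466  0.1  ]
(270, 318) 0 [ 0.45  -0.565  0.   ]
(270, 318) 0.05 [ 0.454 -0.525  0.05 ]
(270, 318) 0.1 [ 0.457 -0.485  0.1  ]
(308, 318) 0 [ 0.5   -0.573  0.   ]
(308, 318) 0.05 [ 0.495 -0.532  0.05 ]
(308, 318) 0.1 [ 0.491 -0.491  0.1  ]
```

View pics/top2.png

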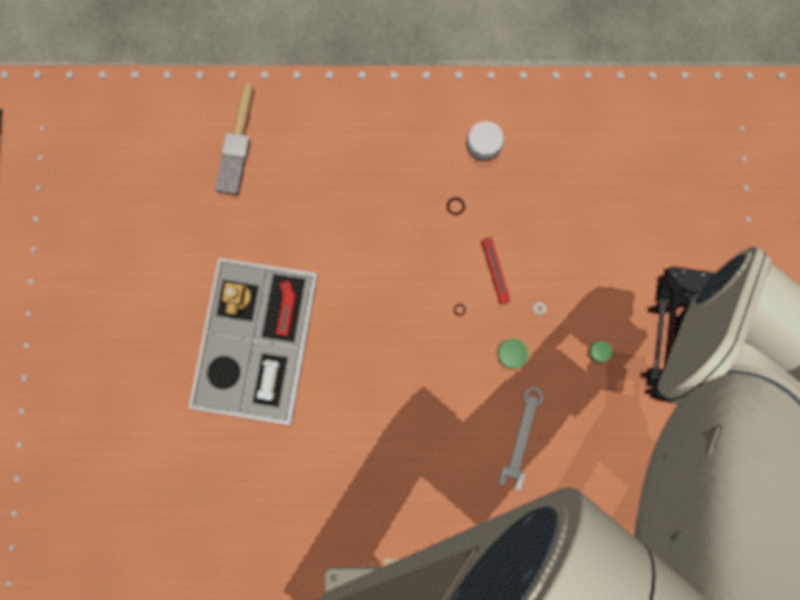

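Only the small lens is at (601,351) in the top view, and the nearest obstacle (a grey cylinder) is over 100 mm away. Picking it now.

Run:
```python
from plant import *
from h import *
q=quat(np.radians(-9.2))
move_to([.4576,-.3494,.07],q)
servo_line([.4576,-.3494,.0225],vel=.1)
grab(15);s=observe();print(s["clock"],s["grip_width"],s["contact_force"])
assert .03<s["grip_width"]<.04
servo_line([.4576,-.3494,.12],vel=.15);s=observe();print(s["grip_width"],s["contact_force"])
move_to([.4245,.2825,.12],q)
s=observe();p=get_image("wrist");cv2.imwrite("pics/w9.png",p["img"]);print(s["grip_width"])
servo_line([.4245,.2825,.0308],vel=.08)
s=observe();print(s["clock"],s["tool_pos"],s["contact_force"],s["grip_width"])
release();servo_line([.4245,.2825,.15],vel=.15)
s=observe();print(s["clock"])
q=quat(np.radians(80.8))
move_to([.56,.22,.33],q)
s=observe();p=get_image("wrist");cv2.imwrite("pics/w10.png",p["img"]);print(s["clock"],s["tool_pos"])
```

```text
32.1417 0.03448431173738954 [0.84373928 0.74970366 0.23772461]
0.03481541906889985 [-0.19477827 -0.45409913 -0.07533502]
0.03454524675285395
36.5167 [0.42478033 0.28268544 0.0310375 ] [ 0.24016563  0.99479208 -0.23227175] 0.0345370726346227
38.4
39.9667 [0.55955399 0.2200041  0.3290549 ]
```

View pics/w10.png

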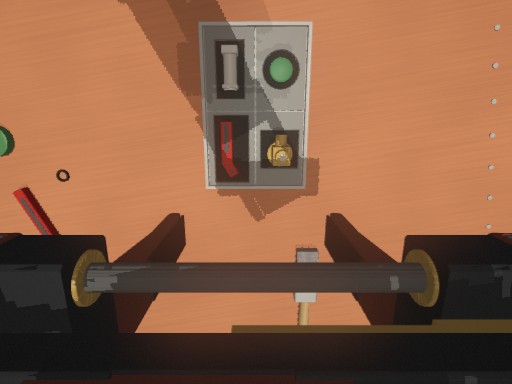

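View pics/w9.png

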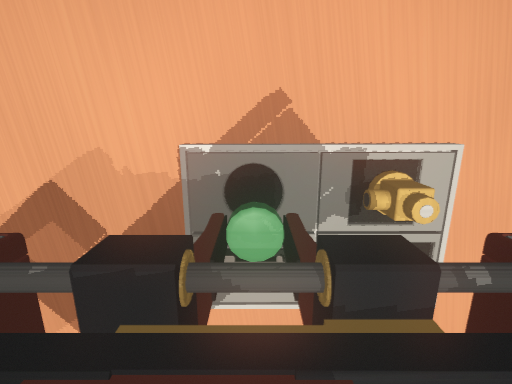

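All four parts show in their pockets. I'll zoom in to check them closely before handing in.

Run:
```python
from plant import *
from h import *
s=observe();p=get_image("wrist");C=campose_wrist(p,s)
cv2.imwrite("pics/w10z.png",cv2.convertScaleAbs(cv2.resize(p["img"][15:195,195:320],None,fx=3.3,fy=3.3,interpolation=cv2.INTER_CUBIC),alpha=1.5))
g=cv2.cvtColor(p["img"],cv2.COLOR_BGR2HSV)
m=((g[...,0]>40)&(g[...,0]<90)&(g[...,1]>70)).astype(np.uint8);m[:,:200]=0
ys,xs=np.where(m);P=np.array([ray(p,C,(x,y),.015)[:2] for x,y in zip(xs,ys)]);print("lens",P.mean(0),np.ptp(P,axis=0))
for uv in [(282.2,155.8)]: print("stem",ray(p,C,uv,.068))
p=get_image("side");cv2.imwrite("pics/side1.png",cv2.resize(p["img"][125:195,150:275],None,fx=6,fy=6,interpolation=cv2.INTER_CUBIC))
```

```text
lens [0.42397983 0.28403991] [0.03550709 0.0355309 ]
stem [0.54906656 0.26397037 0.068     ]
```

View pics/w10z.png

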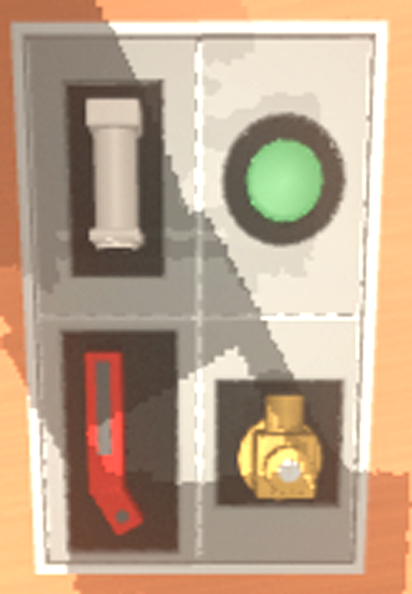

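View pics/side1.png

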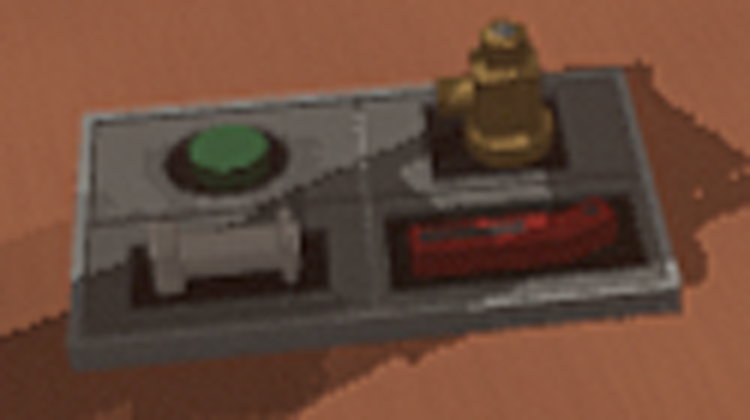

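All four parts sit in their own pockets, with dark floor visible around each. The valve is upright and the lens is flat, dome up. The gripper is clear of everything, so I'm handing in.

Run:
```python
from plant import *
dwell(0.3);print(sign_off(),observe()["clock"])
```

```text
the job is handed in; nothing more can be done
the job is handed in; nothing more can be done
```

I put all four parts in the caddy in the order you listed them: valve body, squeeze lever, siphon tube end, small lens. I then handed the job in at about 40 s on the robot's clock, with the gripper clear of everything.

- **Position:** The last wrist and side pictures show each part inside its pocket rim. The valve is upright, with its outlet inside the pocket outline. The lever and tube lie lengthwise, and the lens lies flat, dome up, within about 1.5 mm of the pocket centre.
- **Look-alikes:** I never touched the straight handle or the large lens. A top view taken before the last pick showed both where they started.
- **Forces:** The wrist readings I took stayed at about 3 N or less, well under the 120 N limit.
- **Deviations:** The lens measured 34.5 mm between the fingers instead of 36 mm, probably because they gripped near its domed edge; it held without slipping. I opened the fingers with each part at, or about half a millimetre above, the pocket floor, so some may have dropped slightly.

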